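Stop the red pump drive at its forward-off-reverse toggle

ROBOT

A 6-joint arm with a two-finger parallel gripper is mounted at the origin on the work surface. World frame = base frame: x ahead of the robot, y to its left, z up, the work surface at z = 0. Lengths are in mm, angles in rad, forces in N, time in s.
With the tool pointing down it reaches from about 300 to 875 mm from the base axis. Payload 6.4 kg.
Tool frame: the origin (TCP) lies midway between the tips of the shut fingers; the grasp point (between the pads) lies 19 mm behind it; z points along the fingers, y is the line along which they close (so a half turn about z gives the same grasp; the last joint's range is limited). The gripper opens to 88 mm and grips with 3 to 60 N. Pads are 18 mm wide; open, the fingers measure 123 mm over their backs; the gripper's body (75 mm by 187 mm) begins 45 mm behind the grasp point.
Start: joints at [-1.522, 0.181, 1.607, -0, 1.354, -0.206], TCP at [144.945, -556.446, 238.714] pointing down, gripper open.
Joint ranges: [-2.99, 2.99], [-0.89, 2.07], [0.3, 2.58], [-1.14, 4.28], [0, 2.63], [-3.12, 3.12]. Speed limits (rad/s): [2.57, 2.57, 3.01, 3.14, 3.14, 3.14].

INTERFACE

Orientations are given as a unit quaternion [w, x, y, z].
In Python, from workcell import robot gives the robot as it stands. The module is installed in compiled form; this text tells all that it offers.
- The arm moves only by the tool send_rows, never from a script. Its argument "plan" is a list of rows, each a list of 3 entries, a list of its own where there are three numbers: the turn, a rotation vector about the world's x, y, z in rad, then the shift along the world's x, y, z in mm, then the opening, from 0 (shut) to 1 (fully open). A call has 1 to 10 rows; each row shifts and turns the commanded pose from where the row before left it; what a row does not reach is not made up. A row lasts 1/12 s, in which the tool goes at most 41.7 mm and 7.16 degrees, less where a joint would pass 70% of its speed; a pose out of reach is approached as far as the arm can. A call with a gripper value outside its range is refused whole. The fingers move at their own pace and stop on an object; "force" is the grip in N (left out, the last holds). Time passes only in rows, so rows that do not move let the fingers close. It gives the time, the measured TCP pose, the force, the opening and the grip force at its end, in the units of the state.
- robot.observe(): the state, without advancing time (a new reading comes with each control period).
- robot.snapshot(name): name is "scene" or "top"; returns (picture, depth): 384x512x3 uint8, red, green, blue; 384x512 float32, mm along the optical axis (not along the pixel's ray), 0 where there is no reading.
- robot.camera_model(name): a dict with "vfov" (degrees; the focal length in pixels is half the picture's height over the tangent of half this angle, whatever the lens; pixels are square), "cx", "cy" (the principal point, pixels), "T" (4x4, takes a point from camera to world coordinates). Camera axes: x right, y up, looking along -z (the intrinsics and any distortion apply to the point x, -y, -z); pixel columns grow to the right and rows downward; lengths in mm; the calibration is good to about 2 mm. A picture is of the moment at which its call begins. camera_model takes no time and is no camera call.
- robot.job_done(): hands the job in; it is judged then, once.
The state is a dict: "time": time; "q": joint angles; "qd": joint speeds; "joint_torque": joint torques, N m; "ee_pos": TCP position; "tool_rot": TCP orientation; "wrist_force": force on the tool from outside, world axes, zero at the start; "torque": the same for the moment, N m; "gripper_width": finger opening in mm; "grasp_force": force on a finger pad.
Only numpy, scipy, OpenCV 4.12 (cv2) and the standard library are available. Lean on these libraries where they do the work, as an engineer would, in place of code of your own. Each camera call takes 0.05 s, during which the arm holds its last target. There are 200 camera calls.

TASK

Two pump drives are running on the test bench. Stop the one with the red knob: bring its three-position toggle to the centre, so that the lever stands upright in its off detent, without carrying it across into the opposite direction. Leave the blue-knobbed toggle switched as it is, and let go.

Things in the scene. Friction and masses are not known exactly. Their poses are not given: they have to be found in the camera images.
- red_drive: Drive box to stop: grey, fixed, 120 (x) by 90 (y) by 55 mm high; a toggle with a RED ball knob in the middle of its top. Origin: centre of underside, z up. The lever swings in the box's x-z plane about a pivot 58 mm above the origin. Shaft 8 mm thick; ball 20 mm, centre 55 mm from the pivot: upright (off) 113 mm straight above the origin; at an end 24 mm aside along x, 108 mm up.
- red_toggle (a joint): Red toggle's angle, rad: 0 leaning to the box's +x (forward, where it starts), 0.45 upright (centre, off), 0.90 leaning to the box's -x (reverse). Three detents: let go within 0.25 of 0.45 it snaps to the centre and stays, nearer an end it snaps to that end. About 2.5 N sideways at the ball takes it out of any of the three.
- blue_drive: The other drive box, same make, size and frame, fixed to the bench, with a BLUE ball knob on its toggle. The two boxes may have swapped places (left or right of the robot), each turned by up to 1.2 rad.
- blue_toggle (a joint): Angle of the blue toggle in rad, as for the red; it starts at 0 (forward, leaning to its box's +x) and is to be left there.

How it is judged:
By the outcome, as a careful person would: the job done as asked, in the order asked, and still so for the second after the job is handed in, with the robot touching nothing.
It also fails if it takes over 26 s, if anything falls off the work surface, if the arm or the gripper's body presses on something with over 40 N, if the wrist force passes 120 N, or if a joint passes its speed limit or range.

## Working session

There is one attempt and no reset: what is moved stays moved. The work goes in short steps, Python scripts to look and compute and a tool call to move; the robot and the scene stay as the last step left them, time stands still between calls to the robot, and variables do not carry over. Pictures are saved under pics/ and viewed, at most 10 in all, crops included, and the job is handed in when it is done.

Besides the shell and the picture viewer there is one more tool, called after "Request:" as name(argument=value, ...) on one line, values as JSON. send_rows: Moves the arm, as the interface text tells. Its arguments: {"type":"object","properties":{"plan":{"type":"array"},"force":{"type":"number"}},"required":["plan"]}

```bash
mkdir -p pics; cat > h.py <<'E'
import numpy as np, cv2
from workcell import robot
def snap(n):
    im,d=robot.snapshot(n); return im,d,robot.camera_model(n)
def w(m,u,v,z):
    f=192/np.tan(np.radians(m['vfov'])/2)
    return (np.array(m['T'])@np.array([(u-m['cx'])/f*z,-(v-m['cy'])/f*z,-z,1]))[:3]
E
python3 - <<'E'
from h import *
for n in ("scene","top"):
    im,d,m=snap(n); print(n,{k:v for k,v in m.items()})
    np.savez(n,im=im,d=d); cv2.imwrite(f'pics/{n}0.png',cv2.resize(im[...,::-1],(768,576)))
s=robot.observe(); print(s)
E
```

```text
scene {'vfov': 53.41777461927366, 'cx': 264.4568921445399, 'cy': 194.77369849754098, 'T': array([[ 4.31764084e-01, -6.53098751e-01,  6.22126834e-01,
         9.91586174e+02],
       [ 9.01871581e-01,  3.01573141e-01, -3.09323927e-01,
        -2.14712879e+02],
       [ 1.44023274e-02,  6.94633473e-01,  7.19219654e-01,
         5.67481228e+02],
       [ 0.00000000e+00,  0.00000000e+00,  0.00000000e+00,
         1.00000000e+00]])}
top {'vfov': 55.383346523489735, 'cx': 251.25091818376788, 'cy': 187.01274539995464, 'T': array([[-1.12772649e-02,  9.96177127e-01, -8.66253734e-02,
         4.85793701e+02],
       [-9.98769350e-01, -1.54060405e-02, -4.71427535e-02,
        -1.95001545e+01],
       [-4.82970867e-02,  8.59871266e-02,  9.95124920e-01,
         7.45490925e+02],
       [ 0.00000000e+00,  0.00000000e+00,  0.00000000e+00,
         1.00000000e+00]])}
{'time': 0.1, 'q': array([-1.52230056e+00,  1.81516494e-01,  1.60788245e+00, -3.05083659e-05,
        1.35377564e+00, -2.06306311e-01]), 'qd': array([ 0.00154848, -0.00142702, -0.00388629,  0.00091673, -0.00040428,
        0.00030924]), 'joint_torque': array([ 3.21820444e-04, -4.34822452e+01, -3.42694688e+01,  7.03677745e-02,
        3.39671667e-02, -3.83852796e-05]), 'ee_pos': array([ 144.91194724, -555.95412352,  237.88460028]), 'tool_rot': array([-7.89678537e-04,  9.91894729e-01,  1.27059907e-01,  4.74991838e-05]), 'wrist_force': array([ 0.12252892,  0.07793755, -0.75061177]), 'torque': array([-0.00153623, -0.02953189,  0.0869096 ]), 'grasp_force': 0.0, 'gripper_width': 88.1724476051529}
```

View pics/scene0.png

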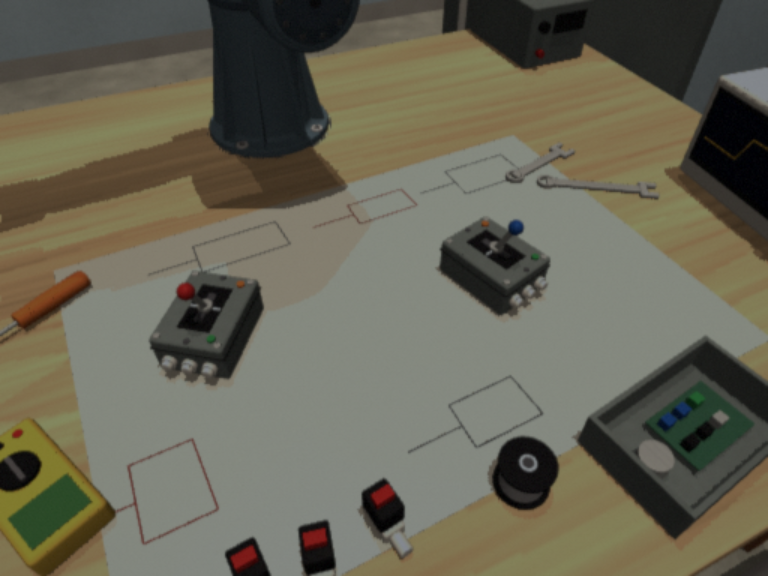

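View pics/top0.png

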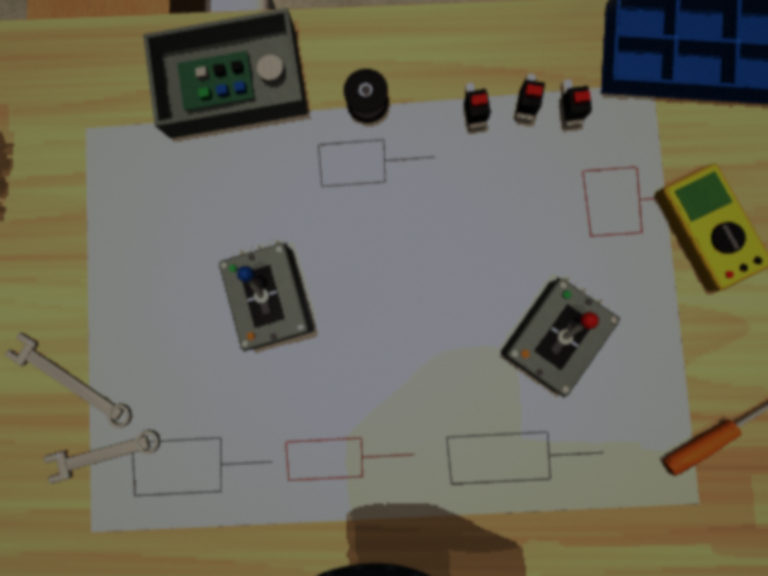

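The scene view shows the red knob at (186,291) and the blue at (516,228). In the top view the red is at (590,320) on its box at about (564,338), to the robot's right, with its long axis running up-right. The blue is at (245,273).

```bash
python3 - <<'E'
from h import *
R={}
for n in("top","scene"):
    z=np.load(n+'.npz');im=z['im'].astype(int);d=z['d'];m=robot.camera_model(n)
    v,u=np.mgrid[:384,:512]; f=192/np.tan(np.radians(m['vfov'])/2)
    T=np.array(m['T']); P=np.stack([(u-m['cx'])/f*d,-(v-m['cy'])/f*d,-d],-1)@T[:3,:3].T+T[:3,3]
    for c,(u0,v0) in {'red':((393,213) if n=='top' else (124,194)),'blue':((163,182) if n=='top' else (344,152))}.items():
        near=(abs(u-u0)<12)&(abs(v-v0)<12)&(d>0)
        k=near&((im[...,0]>1.8*im[...,2]+20)&(im[...,0]>1.8*im[...,1]+20) if c=='red' else (im[...,2]>1.5*im[...,0]+15)&(im[...,2]>1.4*im[...,1])) & (P[...,2]>85)
        Q=P[k]; 
        from scipy.optimize import least_squares
        r=least_squares(lambda p:np.linalg.norm(Q-p,axis=1)-10,Q.mean(0)-[0,0,8],loss='soft_l1')
        print(n,c,'ball',k.sum(),r.x.round(1),'maxz',Q[:,2].max().round(1))
        b=(np.hypot(u-u0,v-v0)<75)&(d>0)&(abs(P[...,2]-55)<5)&(np.hypot(P[...,0]-r.x[0],P[...,1]-r.x[1])<115)
        rect=cv2.minAreaRect(P[b][:,:2].astype(np.float32)); print('  box',b.sum(),rect,'z',np.median(P[b][:,2]))
        print('   corners',cv2.boxPoints(rect).round(1).tolist())
E
```

```text
top red ball 99 [ 492.  -230.9  107.7] maxz 120.8
  box 2944 ((472.4957580566406, -216.6599578857422), (90.37843322753906, 120.12242126464844), 53.541709899902344) z 55.512035085039486
   corners [[397.29998779296875, -217.3000030517578], [493.8999938964844, -288.70001220703125], [547.7000122070312, -216.0], [451.0, -144.60000610351562]]
top blue ball 78 [551.1 166.5 107.7] maxz 119.3
  box 2675 ((528.0301513671875, 159.830078125), (119.63300323486328, 90.5641098022461), 15.570384979248047) z 55.333220785386175
   corners [[458.29998779296875, 187.39999389648438], [482.6000061035156, 100.19999694824219], [597.7999877929688, 132.3000030517578], [573.5, 219.5]]
scene red ball 94 [ 494.  -229.4  107.9] maxz 118.9
  box 2349 ((475.7266845703125, -215.18087768554688), (90.31513214111328, 121.10216522216797), 54.214988708496094) z 56.04897888934346
   corners [[400.20001220703125, -216.39999389648438], [498.3999938964844, -287.20001220703125], [551.2999877929688, -214.0], [453.0, -143.10000610351562]]
scene blue ball 61 [553.4 167.8 107.6] maxz 118.4
  box 1734 ((531.2438354492188, 160.89205932617188), (120.6706771850586, 91.97515106201172), 14.867274284362793) z 55.79299351602114
   corners [[461.1000061035156, 189.89999389648438], [484.70001220703125, 101.0], [601.4000244140625, 131.89999389648438], [577.7999877929688, 220.8000030517578]]
```

Request:
send_rows(plan=[[[0,0,0.0681],[23.5,24.3,0],1],[[0,0,0.0681],[23.5,24.3,0],1],[[0,0,0.0681],[23.5,24.3,0],1],[[0,0,0.0681],[23.5,24.3,0],1],[[0,0,0.0681],[23.5,24.3,0],1],[[0,0,0.0681],[23.5,24.3,0],1],[[0,0,0.0681],[23.5,24.3,0],1],[[0,0,0.0681],[23.5,24.3,0],1],[[0,0,0.0681],[23.5,24.3,0],1],[[0,0,0.0681],[23.5,24.3,0],1]])

```text
time: 0.93
ee_pos: [380.7, -311.9, 238.5]
tool_rot: [-0.0, 0.892, 0.452, -0.0]
wrist_force: [0.2, -0.1, -0.4]
gripper_width: 87.9
grasp_force: 0.0
```

Request:
send_rows(plan=[[[0,0,0],[24,24,0],1],[[0,0,0],[24,24,0],1],[[0,0,0],[24,24,0],1],[[0,0,0],[22,25,0],1],[[0,0,0],[0,0,0],1],[[0,0,0],[0,0,0],1]])

```text
time: 1.43
ee_pos: [474.4, -214.9, 238.2]
tool_rot: [-0.0, 0.892, 0.453, -0.0]
wrist_force: [0.1, -0.4, -0.1]
gripper_width: 88.2
grasp_force: 0.0
```

```bash
python3 - <<'E'
from h import *
im,d,m=snap("scene"); cv2.imwrite('pics/s1.png',cv2.resize(im[60:300,20:300][...,::-1],(700,600)))
s=robot.observe(); print(s['time'],s['ee_pos'],s['tool_rot'],s['wrist_force'])
E
```

```text
1.4833 [ 473.79985467 -215.97117279  238.27955121] [-3.30076593e-04  8.92105920e-01  4.51826018e-01 -4.10198651e-04] [-0.53179899  0.09475697 -0.43360284]
```

View pics/s1.png

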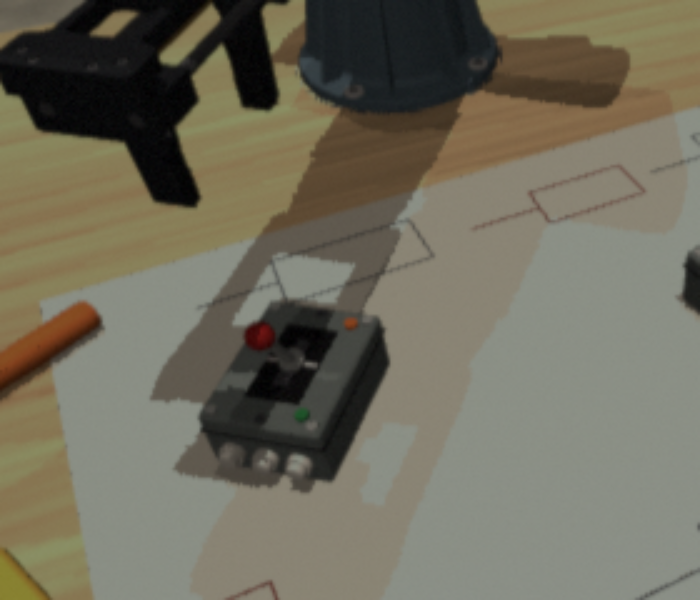

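The crop shows the red ball at (260,336), leaning down-left along its slot. The open fingers, at (175,180) and (262,90), sit high above the box and line up with the slot. Next I descend so the fingers straddle the ball.

Request:
send_rows(plan=[[[0,0,0],[0,0,-30],1],[[0,0,0],[0,0,-30],1],[[0,0,0],[0,0,-24],1],[[0,0,0],[0,0,-15],1],[[0,0,0],[0,0,-15],1],[[0,0,0],[0,0,-15],1],[[0,0,0],[0,0,-15],1],[[0,0,0],[0,0,0],1]])

```text
time: 2.15
ee_pos: [471.1, -216.5, 91.8]
tool_rot: [-0.002, 0.893, 0.45, -0.001]
wrist_force: [-0.7, 1.2, 0.0]
gripper_width: 88.0
grasp_force: 0.0
```

```bash
python3 - <<'E'
from h import *
im,d,m=snap("scene"); cv2.imwrite('pics/s2.png',cv2.resize(im[60:300,20:300][...,::-1],(700,600)))
s=robot.observe(); print(s['time'],s['ee_pos'],s['wrist_force'])
E
```

```text
2.2 [ 471.96668621 -216.82308495   93.24041458] [ 0.34865118 -0.16084161  0.70918695]
```

View pics/s2.png

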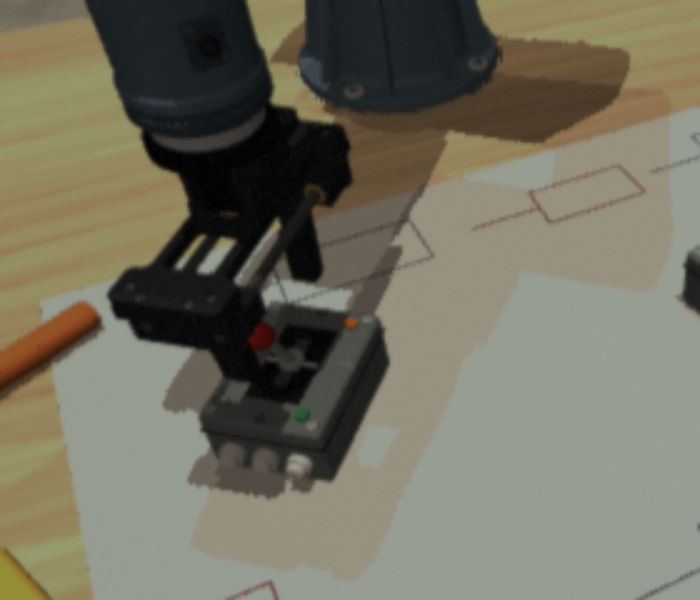

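The fingers straddle the ball, which is at (262,336) beside the front finger at (237,350), with no contact force. I now close gradually about the centre position.

Request:
send_rows(plan=[[[0,0,0],[0,0,0],0.85],[[0,0,0],[0,0,0],0.75],[[0,0,0],[0,0,0],0.67],[[0,0,0],[0,0,0],0.6],[[0,0,0],[0,0,0],0.53],[[0,0,0],[0,0,0],0.46],[[0,0,0],[0,0,0],0.4],[[0,0,0],[0,0,0],0.35],[[0,0,0],[0,0,0],0.3],[[0,0,0],[0,0,0],0.27]], force=10)

```text
time: 3.03
ee_pos: [473.3, -215.8, 94.2]
tool_rot: [-0.001, 0.892, 0.451, -0.0]
wrist_force: [-0.1, -0.1, -0.7]
gripper_width: 24.6
grasp_force: 0.0
```

Request:
send_rows(plan=[[[0,0,0],[0,0,0],0.25],[[0,0,0],[0,0,0],0.25],[[0,0,0],[0,0,0],0.25],[[0,0,0],[0,0,0],0.25]])

```text
time: 3.37
ee_pos: [473.8, -216.3, 94.6]
tool_rot: [-0.0, 0.893, 0.451, -0.0]
wrist_force: [-0.3, -1.0, 0.4]
gripper_width: 21.8
grasp_force: 0.0
```

```bash
python3 - <<'E'
from h import *
im,d,m=snap("scene"); cv2.imwrite('pics/s3.png',cv2.resize(im[60:300,20:300][...,::-1],(700,600)))
s=robot.observe(); print(s['time'],s['ee_pos'],s['wrist_force'],s['gripper_width'],s['grasp_force'])
E
```

```text
3.4167 [ 473.8675401  -216.383046     94.61958003] [0.01507861 0.0889464  0.42769255] 21.863727826250557 0.0
```

View pics/s3.png

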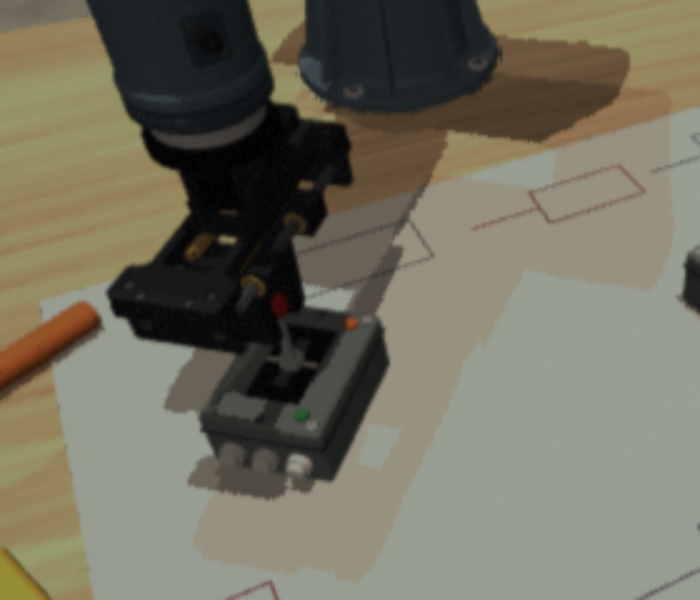

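The ball is now between the pads at (280,303) and the shaft stands upright over (290,355). No force shows. I open symmetrically, then lift straight up and move clear.

Request:
send_rows(plan=[[[0,0,0],[0,0,0],0.35],[[0,0,0],[0,0,0],0.5],[[0,0,0],[0,0,0],0.7],[[0,0,0],[0,0,0],0.9],[[0,0,0],[0,0,0],1],[[0,0,0],[0,0,0],1],[[0,0,0],[0,0,0],1],[[0,0,0],[0,0,15],1],[[0,0,0],[0,0,20],1],[[0,0,0],[0,0,30],1]])

```text
time: 4.25
ee_pos: [472.4, -215.4, 158.2]
tool_rot: [-0.002, 0.893, 0.451, -0.001]
wrist_force: [0.6, -1.2, -0.1]
gripper_width: 86.7
grasp_force: 0.0
```

Request:
send_rows(plan=[[[0,0,0],[0,0,35],1],[[0,0,0],[0,0,35],1],[[0,0,0],[0,0,30],1],[[0,0,0],[-20,-20,0],1],[[0,0,0],[-24,-24,0],1],[[0,0,0],[-24,-24,0],1],[[0,0,0],[-24,-24,0],1],[[0,0,0],[-24,-24,0],1],[[0,0,0],[0,0,0],1],[[0,0,0],[0,0,0],1]])

```text
time: 5.08
ee_pos: [356.9, -333.5, 259.7]
tool_rot: [-0.0, 0.893, 0.449, 0.0]
wrist_force: [0.0, -0.2, -0.7]
gripper_width: 87.9
grasp_force: 0.0
```

```bash
python3 - <<'E'
from h import *
im,d,m=snap("scene"); cv2.imwrite('pics/s4.png',cv2.resize(im[100:300,60:400][...,::-1],(800,470)))
s=robot.observe(); print(s['time'],s['ee_pos'],s['wrist_force'],s['gripper_width'])
v,u=np.mgrid[:384,:512]; f=192/np.tan(np.radians(m['vfov'])/2)
T=np.array(m['T']); P=np.stack([(u-m['cx'])/f*d,-(v-m['cy'])/f*d,-d],-1)@T[:3,:3].T+T[:3,3]
im=im.astype(int)
k=(im[...,0]>1.8*im[...,2]+20)&(im[...,0]>1.8*im[...,1]+20)&(P[...,2]>85)&(P[...,2]<140)&(abs(P[...,0]-475)<50)&(abs(P[...,1]+216)<50)
from scipy.optimize import least_squares
Q=P[k]; print(k.sum(),least_squares(lambda p:np.linalg.norm(Q-p,axis=1)-10,Q.mean(0)-[0,0,8],loss='soft_l1').x)
E
```

```text
5.1333 [ 357.72712502 -332.62465022  259.73309229] [ 0.41468996  0.03542792 -0.40654591] 88.33404236337448
86 [ 473.96044297 -214.65073595  113.86096588]
```

View pics/s4.png

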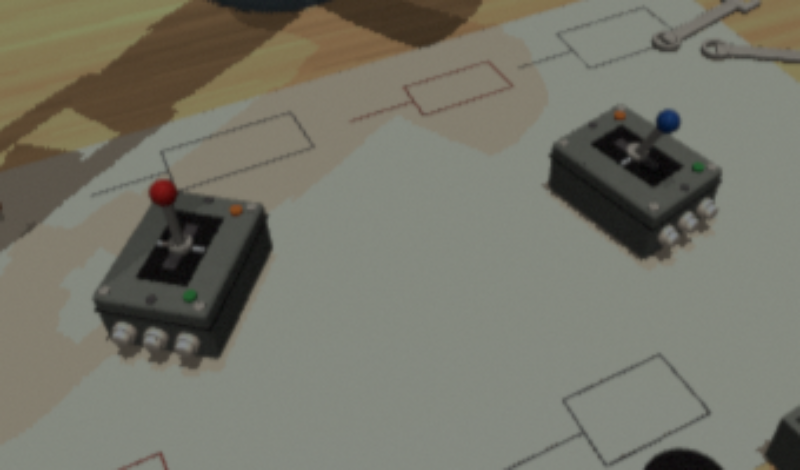

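The red ball, at (163,193) in the crop, measures (474, -215, 114), which is directly above its box centre, so the lever is upright. The blue ball at (668,121) still leans as it did, and the robot is clear.

```bash
python3 -c "
from workcell import robot
print(robot.job_done())"
```

```text
the job is handed in; nothing more can be done
None
```

The red-knobbed toggle now stands upright in its off detent, the blue one is still in forward, the gripper has let go and is clear, and the job was handed in about 5 s into the 26 s limit.

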